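# Open the section switch box and shut the layout down

## Task

Shut down the model railway for the night: lift the aluminium hood of the section switch box by its tab and swing it right back until it rests on its stop, then sweep all four toggle switches under it over to off (towards the robot's left) and leave the hood open. The box only stands on the bench: do not fling the hood, shove or tip the box, or disturb the things round it.

Things in the scene. Friction and masses are not known exactly. Their poses are not given: they have to be found in the camera images.
- switch_box: Grey console under an aluminium hood, 3 kg, loose on four rubber feet. Origin: centre of the underside, on the bench. Own axes: x away from the robot to the hinge side, y along the row of toggles (robot's left), z up. Base 140 (x) x 200 (y) x 60 (z) mm, flat solid top at z = 60.
- hood (a joint): Hood hinge, rad: 0 shut, grows as the front is lifted; it stops somewhat past upright on two ledges behind the hinge. The hinge is stiff: about 3 N at the tab lifts it; below about 0.9 rad it falls shut when let go, above that it stays where it is left.
- hood_tab (a point): Centre of the underside of the only handle: a flat tab 60 mm wide (y), 4 mm thick, at the foot of the hood's front wall. Shut, it stands out 23 mm over empty space from box x = -70 to -93 mm, its underside at z = 60.5 mm. This point is 11 mm out from the front wall, 151 mm from the hinge line; it moves with the hood.
- hood_hinge (a point): Middle of the hood's hinge line, at box x = +70, y = 0, z = 60.5 mm. The hood is a box open below, 140 x 200 x 57 mm, 0.3 kg, 3 mm sheet, standing on the base. Fully open it lies wholly behind the hinge line, with the tab at its top.
- toggle_1 (a joint): Toggle switch 1 of 4, counted from the robot's right (box x = -15 mm, y = -80 mm, pivot z = 62 mm), rad: 0 on (leans 0.18 rad to the robot's right), 1.10 off (leans 0.92 rad to the left). Over-centre: pushed past upright it drops by itself to off; a light touch moves it.
- toggle_2 (a joint): Toggle switch 2 of 4, counted from the robot's right (box x = -15 mm, y = -35 mm, pivot z = 62 mm), rad: 0 on (leans 0.18 rad to the robot's right), 1.10 off (leans 0.92 rad to the left). Over-centre: pushed past upright it drops by itself to off; a light touch moves it.
- toggle_3 (a joint): Toggle switch 3 of 4, counted from the robot's right (box x = -15 mm, y = 10 mm, pivot z = 62 mm), rad: 0 on (leans 0.18 rad to the robot's right), 1.10 off (leans 0.92 rad to the left). Over-centre: pushed past upright it drops by itself to off; a light touch moves it.
- toggle_4 (a joint): Toggle switch 4 of 4, counted from the robot's right (box x = -15 mm, y = 55 mm, pivot z = 62 mm), rad: 0 on (leans 0.18 rad to the robot's right), 1.10 off (leans 0.92 rad to the left). Over-centre: pushed past upright it drops by itself to off; a light touch moves it.
- toggle_1_tip (a point): Centre of the 5 mm radius round black end of toggle 1, 40 mm from its pivot: about 101 mm above the bench when on, 86 mm when off (its top 106 and 91 mm).
- toggle_2_tip (a point): Centre of the 5 mm radius round black end of toggle 2, 40 mm from its pivot: about 101 mm above the bench when on, 86 mm when off (its top 106 and 91 mm).
- toggle_3_tip (a point): Centre of the 5 mm radius round black end of toggle 3, 40 mm from its pivot: about 101 mm above the bench when on, 86 mm when off (its top 106 and 91 mm).
- toggle_4_tip (a point): Centre of the 5 mm radius round black end of toggle 4, 40 mm from its pivot: about 101 mm above the bench when on, 86 mm when off (its top 106 and 91 mm).
- hinged_tin: Bystander: flat dark green tin, 69 x 99 x 20 mm; origin under its centre.
- sanding_cork: Bystander: cork sanding block, 38 x 74 x 25 mm; origin under its centre.
- wagon_white: Bystander: white model wagon, 14 x 70 x 32 mm; origin under its centre.

How it is judged:
On the way, in this order (a step that is already met when the one before it is completed fails the run):
1. the hood is swung back onto its stop (value of joint hood above 1.79 rad), for 0.3 s.
2. all four toggles are off, the hood still open (value of joint each of toggle_1, toggle_2, toggle_3, toggle_4 above 1 rad and value of joint hood above 1.79 rad), for 0.2 s.
At the end, for the whole second after the job is handed in: The hood rests on its stop (opened beyond 1.79 rad; the stop is at 1.85), all four toggles are off (each beyond 1.0 rad), and the box stands flat and still on the bench (all of step 2 and linear speed of switch_box below 0.02 m/s and angle between switch_box's own z axis and vertical below 0.03 rad); the robot touches nothing.
It fails at once if the box is shoved more than 25 mm along the bench (distance of switch_box from where it was at the start of the episode above 0.025 m).
It fails at once if the box is tipped by more than 0.15 rad (angle between switch_box's own z axis and vertical above 0.15 rad).
It fails at once if the hood is flung open (faster than 4 rad/s) (velocity of joint hood above 4 rad/s).
It fails at once if the flat tin, the cork sanding block or the white wagon is moved more than 20 mm (distance of any of hinged_tin, sanding_cork, wagon_white from where it was at the start of the episode above 0.02 m).
It also fails if it takes over 64 s, if anything falls off the work surface, if the arm or the gripper's body presses on something with over 40 N, if the wrist force passes 120 N, or if a joint passes its speed limit or range.

## Robot

A 7-joint arm with a two-finger parallel gripper is mounted at the origin on a cart in front of the work surface, level with it; the furniture and walls round the work are solid. World frame = base frame: x ahead of the robot, y to its left, z up, the work surface at z = 0. Lengths are in m, angles in rad, forces in N, time in s.
With the tool pointing down it reaches from about 0.425 to 0.95 m from the base axis. Payload 4.7 kg.
Tool frame: the origin (TCP) lies on the centre line of the jaws, within the pads' length; the fingertips stand robot.nose_length ahead of it and the grasp point (between the pads) lies 8 mm behind it (robot.nose_length is the distance from the TCP to the fingertips, in m); z points along the fingers, y is the line along which they close (so a half turn about z gives the same grasp; the last joint's range is limited). The gripper opens to 85 mm and grips with 20 to 120 N. Pads are 22 mm wide; open, the fingers measure 114 mm over their backs; the gripper's body (76 mm by 85 mm) begins 54 mm behind the grasp point. The pads swing forward as they close: fully open they stand 13 mm farther back than shut.
Start: joints at [1.096, 0.469, -0.049, 1.532, 0.024, 1.141, -0.082], TCP at [0.291, -0.609, 0.242] pointing down, gripper open.
Joint ranges: [-2.59, 2.59], [-0.33, 1.99], [-1.39, 1.29], [0.1, 2.45], [-1.04, 4.18], [0.21, 1.99], [-2.66, 2.66]. Speed limits (rad/s): [2.57, 2.57, 3.14, 3.14, 3.14, 3.14, 3.14].

## Interface

Orientations are given as [roll, pitch, yaw] about the fixed x, y, z axes, in that order (R = Rz(yaw) Ry(pitch) Rx(roll)).
In Python, from plant import robot gives the robot as it stands. Calls block until the motion is done:
- robot.goto(position, orientation): joint-space move of the TCP to a pose.
- robot.move_straight(position, vel=0.15, attitude=None, contact_N=None): straight line of the TCP; attitude=None keeps the orientation; vel is the mean speed in m/s. With contact_N (N) it stops when the force on the tool has changed by that much, and returns True; else False.
- robot.move_joints(angles): joint-space move.
- robot.grip(opening, strength=None): opening from 0.0 (shut) to 1.0 (fully open); strength is the grip in N (None keeps the last); returns when the fingers have stopped.
- robot.sleep(seconds).
- robot.inverse_kinematics(position, orientation): joint angles nearest the present ones, or None.
- robot.sense(): the state.
- robot.grab_frame(name): name is "scene" or "top"; returns a dict with "image" (384x512x3 uint8, red, green, blue), "range_z" (384x512 float32, m along the optical axis (not along the pixel's ray), 0 where there is no reading), "fx", "fy", "cx", "cy" (pixels), "R" (3x3) and "t" (3): a world point X has camera coordinates R X + t. Camera axes: x right, y down, z forward; pixel columns grow to the right and rows downward; lengths in m; the calibration is good to about 2 mm. A picture is of the moment at which its call begins.
A pose or a line that the arm cannot do raises robot.IKError and nothing moves.
- robot.close_job(): hands the job in; it is judged then, once.
The state is a dict: "t": time; "joint_pos": joint angles; "joint_velocities": joint speeds; "effort": joint torques, N m; "tcp_pos": TCP position; "tcp_rot": TCP orientation; "wrist_force": force on the tool from outside, world axes, zero at the start; "torque": the same for the moment, N m; "opening": opening from 0.0 (shut) to 1.0 (fully open); "gripper_force": force on a finger pad.
Only numpy, scipy, OpenCV 4.12 (cv2) and the standard library are available. Lean on these libraries where they do the work, as an engineer would, in place of code of your own. Each camera call takes 0.05 s, during which the arm holds its last target. There are 200 camera calls.

## Working session

There is one attempt and no reset: what is moved stays moved. The work goes in short steps, each a Python script; the robot and the scene stay as the last script left them, time stands still between calls to the robot, and variables do not carry over. Pictures are saved under pics/ and viewed, at most 10 in all, crops included, and the job is handed in when it is done.

```bash
mkdir -p pics; ls
python3 - <<'E'
from plant import robot
import cv2,numpy as np,pickle
fs={n:robot.grab_frame(n) for n in("scene","top")}
pickle.dump(fs,open("f0.pkl","wb"))
for n,f in fs.items():
    cv2.imwrite(f"pics/{n}0.png",f["image"][:,:,::-1]); print(n,f["fx"],f["cx"],f["cy"],f["R"],f["t"],(f["range_z"]>0).mean())
print(robot.nose_length,robot.sense())
E
```

```text
pics
scene 380.46832050648385 245.89429964822958 199.8992231971542 [[ 0.8412776  -0.54038893  0.01522516]
 [-0.19402518 -0.32810573 -0.92450033]
 [ 0.50458521  0.77480735 -0.38087706]] [-0.54376894  0.14224636  0.82283088] 0.9957478841145834
top 438.3641503102783 257.57701127868705 192.38888620365657 [[-2.01413660e-02 -9.99787721e-01 -4.34028842e-03]
 [-9.82919795e-01  2.05954642e-02 -1.82878385e-01]
 [ 1.82928954e-01  5.82734915e-04 -9.83125962e-01]] [-0.18224372  0.5430486   0.99129589] 0.995941162109375
0.011 {'t': 0.1, 'joint_pos': array([ 1.09607115,  0.46937617, -0.0486146 ,  1.53356821,  0.02412265,
        1.14100631, -0.08228003]), 'joint_velocities': array([-5.71147681e-04, -1.57658964e-03,  6.04068246e-04, -2.44637530e-03,
       -2.74332803e-03,  1.69553329e-03, -9.79101878e-05]), 'effort': array([-2.72158431e-04, -5.11517823e+01, -4.71545407e-02, -2.38391089e+01,
        1.08499048e-02,  4.33222813e-03,  3.83761085e-05]), 'tcp_pos': array([ 0.29086237, -0.60855826,  0.24135869]), 'tcp_rot': array([-3.13982269e+00,  7.33373902e-05,  4.45901081e-01]), 'wrist_force': array([-0.00316214, -0.5948902 ,  0.35365679]), 'torque': array([-0.01034236,  0.02560616,  0.04008994]), 'gripper_force': 0.0, 'opening': 1.0053147968893787}
```

View pics/scene0.png

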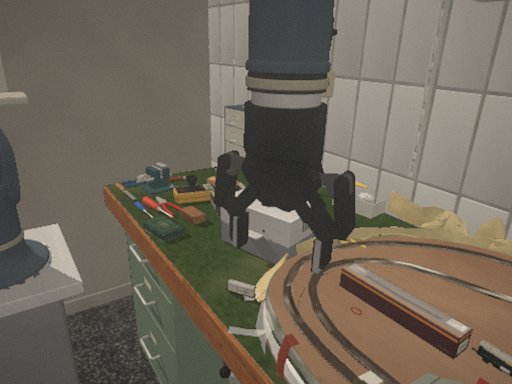

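View pics/top0.png

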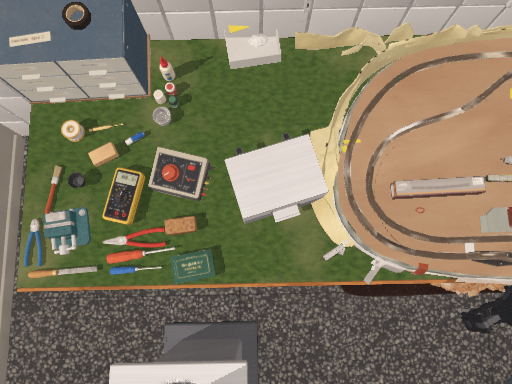

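The top view shows the hood at about (277,177), yawed, with its tab at (287,213). The cork is at (181,225), the tin at (193,265), and a white wagon-like item at (335,250). In the scene view the arm covers part of the box.

```bash
cat > h.py <<'E'
import numpy as np,cv2
def world(f):
    z=f["range_z"].astype(float); v,u=np.indices(z.shape)
    c=np.stack([(u-f["cx"])/f["fx"]*z,(v-f["cy"])/f["fy"]*z,z],-1)
    return (c-f["t"])@f["R"]
def ray(f,u,v,h):
    d=f["R"].T@np.array([(u-f["cx"])/f["fx"],(v-f["cy"])/f["fy"],1]); o=-f["R"].T@f["t"]
    return o+d*(h-o[2])/d[2]
E
python3 - <<'E'
import pickle
from h import *
fs=pickle.load(open("f0.pkl","rb")); f=fs["top"]; W=world(f)
c=f["image"][120:290,200:380]; cv2.imwrite("pics/crop.png",cv2.resize(c[:,:,::-1],None,fx=4.4,fy=3.5*1.0,interpolation=cv2.INTER_CUBIC)[:600])
m=((W[...,2]>.105)&(W[...,2]<.13)).astype(np.uint8); m[:, :215]=0;m[:,340:]=0;m[:130]=0;m[225:]=0
P=W[m>0]; print("top",len(P),P.mean(0),np.median(P[:,2]))
r=cv2.minAreaRect((P[:,:2]*1000).astype(np.float32)); print(r,cv2.boxPoints(r))
for z0,z1 in((.05,.075),):
    m=((W[...,2]>z0)&(W[...,2]<z1)).astype(np.uint8); m[:, :215]=0;m[:,330:]=0;m[:130]=0;m[235:]=0
    n,l,s,cc=cv2.connectedComponentsWithStats(m)
    for i in range(1,n):
        if s[i,4]>20: print(s[i],W[l==i].mean(0))
# height map around
for v in range(140,275,9): print(v,[int(1000*W[v,u,2]) for u in range(210,400,10)])
for u,v in((193,265),(181,225),(335,250),(380,265)): print(u,v,W[v,u])
E
```

```text
top 5518 [ 0.56304274 -0.23480882  0.1181635 ] 0.11821449121696255
((565.1760864257812, -234.79994201660156), (141.2059326171875, 200.67591857910156), 16.44419288635254) [[ 469.05725  -158.5526  ]
 [ 525.86487  -351.02005 ]
 [ 661.2949   -311.0473  ]
 [ 604.4873   -118.579834]]
[321 130   9  41 104] [ 0.63132509 -0.35654811  0.06148334]
[282 133   9   8  45] [ 0.67406651 -0.26456151  0.05378091]
[235 147   8   9  42] [ 0.64035603 -0.14967647  0.05327393]
[327 151   3  12  26] [ 0.62421032 -0.36488092  0.05230917]
[298 196  26   9  35] [ 0.51611824 -0.31617739  0.06262938]
[244 204  56  18 330] [ 0.4855128  -0.24982244  0.06563748]
140 [0, 4, 0, 2, 0, 3, -1, -1, 117, 119, 120, 33, 53, 48, 66, 62, 65, 63, 70]
149 [3, 1, 0, 47, -4, 116, 120, 119, 117, 117, 116, 33, 50, 54, 67, 64, 63, 67, 64]
158 [1073, -1, 121, 117, 117, 119, 119, 117, 121, 117, 117, 38, 55, 62, 66, 62, 59, 63, 64]
167 [22, -3, 117, 120, 117, 118, 119, 118, 117, 118, 117, 36, 49, 59, 64, 60, 65, 66, 61]
176 [3, 2, 118, 117, 120, 120, 117, 119, 119, 116, 119, 120, 41, 59, 66, 63, 67, 62, 62]
185 [3, 0, 0, 116, 120, 118,
[... 220 characters left out ...]
 65, 61, 63]
212 [0, 0, 3, 3, 118, 120, 74, 70, 63, 2, 0, 20, 31, 52, 65, 68, 63, 66, 62]
221 [-3, 4, 0, -1, 1073, 3, 1, -2, 1, 0, 0, 10, 22, 35, 62, 65, 62, 64, 67]
230 [0, 0, -1, 0, 1, -2, 1, 1, -2, 3, 0, 2, 12, 22, 51, 59, 69, 64, 63]
239 [1073, -1, 2, 2, 0, 2, -4, 4, 1, 0, 0, 2, 0, 14, 20, 57, 64, 66, 62]
248 [1, 2, -2, 0, 0, 1, 1, 2, 0, 3, -1, 0, 0, 30, 5, 18, 54, 57, 64]
257 [21, 0, 4, 2, -3, 0, 0, 0, -1, 0, 4, 0, 30, 3, 0, -2, 3, 50, 63]
266 [22, 3, -2, 1, 2, 1, 4, 3, 0, -2, 0, 0, 2, -1, 0, 2, 2, 12, 44]
193 265 [ 0.37278013 -0.03659524  0.0195038 ]
181 225 [ 0.46822131 -0.00763926  0.02324161]
335 250 [ 0.40084658 -0.37377396  0.0272637 ]
380 265 [ 0.36377429 -0.47899085  0.02231217]
```

View pics/crop.png

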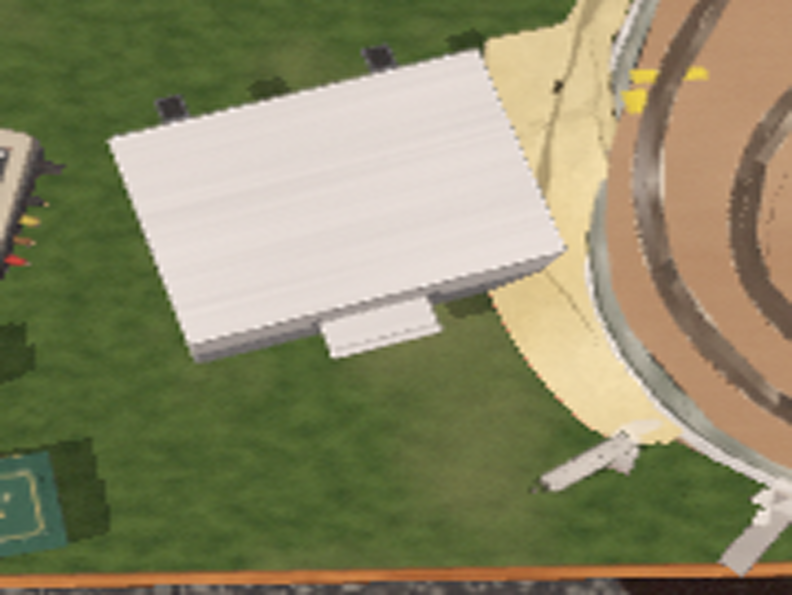

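The crop confirms the box pose: centre (0.565,-0.235), yaw 16.4°, hood top 118 mm. The tab is in the middle of the front face and open below. The white wagon is at (0.40,-0.37), clear to the right. I'll lift the tab from below with shut, tilted fingers and follow the arc, checking IK first.

```bash
cat >> h.py <<'E'
from scipy.spatial.transform import Rotation as Ro
C0=np.array([.565,-.235]); YAW=np.radians(16.44); RB=Ro.from_euler("z",YAW).as_matrix()
def bw(p): return RB@np.array(p,float)+[*C0,0]
def att(al,s=1):  # tool tilted al below horizontal, along box x
    z=np.array([np.cos(al),0,-np.sin(al)]); y=np.array([0,-s,0.]); x=np.cross(y,z)
    return Ro.from_matrix(RB@np.stack([x,y,z],1)).as_euler("xyz")
A0,A1,D=np.radians(30),np.radians(90),.013
def arc(th,gap=0.,back=0.,s=1,a0=A0):
    al=a0+(A1-a0)*np.clip(th/1.85,0,1); z=np.array([np.cos(al),0,-np.sin(al)]); u=np.array([np.sin(al),0,np.cos(al)])
    t=np.array([np.cos(th),0,-np.sin(th)]); e=np.array([.07,0,.0605])-.163*t
    c=e+D*(z if al>th else t)
    return bw(c-.011*z-(.011+gap)*u-back*z), att(al,s)
E
python3 - <<'E'
from plant import robot
from h import *
for a0 in(20,30,40):
  for s in(1,-1):
    ok=[]
    for th in np.linspace(-.05,1.87,13):
        p,a=arc(th,s=s,a0=np.radians(a0)); q=robot.inverse_kinematics(p,a); ok.append(None if q is None else np.round(q,2).tolist())
    print(a0,s,[o is not None for o in ok]); 
    if all(ok): print(ok[0],ok[6],ok[-1])
for s in (1,-1):
  print([robot.inverse_kinematics(bw([-.015,y,.107]),att(np.pi/2,s)) is not None for y in(-.115,0,.08)])
E
```

```text
20 1 [True, True, False, False, False, True, True, True, True, True, True, True, True]
20 -1 [True, True, False, False, False, True, True, True, True, True, True, True, True]
30 1 [True, False, False, False, True, True, True, True, True, True, True, True, True]
30 -1 [True, False, False, False, True, True, True, True, True, True, True, True, True]
40 1 [True, True, True, True, True, True, True, True, True, True, True, True, True]
[1.76, 1.18, -1.3, 2.28, 1.85, 0.28, -2.07] [0.81, 0.3, -0.34, 2.03, -0.41, 0.54, -0.46] [0.36, 0.53, -0.18, 1.5, 0.1, 1.12, -1.12]
40 -1 [True, True, True, True, True, True, True, True, True, True, True, True, True]
[1.76, 1.18, -1.3, 2.28, 1.85, 0.28, 1.07] [1.22, 0.41, -0.86, 2.01, 0.02, 0.52, 2.29] [0.72, 0.64, -0.76, 1.48, 0.45, 1.21, 1.75]
[True, True, True]
[True, True, True]
```

```bash
sed -i 's/^A0,A1,D=.*/A0,A1,D,G=np.radians(45),np.radians(90),.018,0./; s/def att(al,s=1):/def att(al,s=1,g=None):/; s/return Ro.from_matrix(RB@np/return Ro.from_matrix(RB@Ro.from_euler("z",G if g is None else g).as_matrix()@np/; s/,a0=A0):/,a0=A0,g=None):/; s/, att(al,s)$/, att(al,s,g)/' h.py
python3 - <<'E'
from plant import robot
from h import *
# note: with heading g the TCP offset (~15mm) error is ignored for this scan
for a0 in(45,50):
 for g in(-40,-20,0,20):
  for s in(1,-1):
    Q=[]
    for th in np.linspace(-.05,1.87,17):
        p,a=arc(th,s=s,a0=np.radians(a0),g=np.radians(g)); Q.append(robot.inverse_kinematics(p,a))
    n=sum(q is None for q in Q)
    print(a0,g,s,"missing",n, "" if n else (np.round(np.abs(np.diff(Q,axis=0)).max(1),2), np.round(Q[0],2),np.round(Q[8],2),np.round(Q[-1],2)))
E
```

```text
45 -40 1 missing 3 
45 -40 -1 missing 2 
45 -20 1 missing 0 (array([0.36, 0.46, 1.17, 3.51, 0.34, 1.63, 0.2 , 0.14, 0.1 , 0.09, 0.09,
       0.09, 0.08, 0.08, 0.08, 0.07]), array([ 1.31,  0.71, -0.81,  2.4 ,  3.15,  0.43,  2.29]), array([ 0.62,  0.27, -0.22,  2.07, -0.19,  0.44, -1.06]), array([ 0.32,  0.53, -0.12,  1.51,  0.07,  1.1 , -1.44]))
45 -20 -1 missing 0 (array([0.1 , 0.19, 0.31, 0.43, 0.34, 0.88, 0.1 , 0.1 , 0.1 , 0.1 , 0.1 ,
       0.09, 0.09, 0.09, 0.08, 0.07]), array([ 1.56,  0.96, -1.18,  2.39,  2.51,  0.52, -0.06]), array([ 1.04,  0.34, -0.73,  2.05,  0.23,  0.46,  1.71]), array([ 0.68,  0.62, -0.69,  1.49,  0.41,  1.18,  1.44]))
45 0 1 missing 0 (array([0.16, 0.28, 2.28, 0.19, 0.21, 0.19, 0.17, 0.15, 0.13, 0.11, 0.09,
       0.07, 0.07, 0.07, 0.07, 0.06]), array([ 1.72,  1.14, -1.31,  2.26,  1.7 ,  0.34, -1.99]), array([ 0.76,  0.31, -0.31,  2.01, -0.34,  0.56, -0.54]), array([ 0.36,  0.53, -0.18,  1.51,  0.1 ,  1.11, -1.12]))
45 0 -1 missing 0 (array([0.17, 0.18, 0.2 , 0.61, 0.11, 0.41, 0.08, 0.08, 0.1 , 0.09, 0.08,
       0.08, 0.08, 0.08, 0.08, 0.07]), array([ 1.7
[... 1947 characters left out ...]
,  1.97,  0.13,  0.6 ,  2.17]), array([ 0.72,  0.64, -0.76,  1.49,  0.46,  1.2 ,  1.75]))
50 20 1 missing 0 (array([0.07, 0.11, 0.11, 0.11, 0.11, 0.11, 0.11, 0.11, 0.1 , 0.09, 0.08,
       0.07, 0.06, 0.06, 0.05, 0.05]), array([ 1.25,  0.68, -0.6 ,  2.12, -0.83,  0.45,  0.6 ]), array([ 0.81,  0.37, -0.36,  1.92, -0.29,  0.74, -0.25]), array([ 0.39,  0.54, -0.23,  1.51,  0.13,  1.11, -0.8 ]))
50 20 -1 missing 0 (array([0.11, 0.18, 0.34, 0.14, 5.05, 0.06, 0.06, 0.06, 0.07, 0.07, 0.07,
       0.07, 0.07, 0.07, 0.07, 0.06]), array([ 1.11,  0.64, -0.42,  2.13, -1.01,  0.53, -2.38]), array([ 1.37,  0.63, -1.17,  1.89,  0.4 ,  0.79,  2.29]), array([ 0.91,  0.82, -1.18,  1.48,  0.77,  1.36,  1.89]))
```

```bash
cat >> h.py <<'E'
G=np.radians(20); D=.015
def arc(th,gap=0.,back=0.):
    al=A0+(A1-A0)*np.clip(th/1.85,0,1); Rg=Ro.from_euler("z",G).as_matrix()
    z=Rg@[np.cos(al),0,-np.sin(al)]; u=Rg@[np.sin(al),0,np.cos(al)]
    t=np.array([np.cos(th),0,-np.sin(th)]); e=np.array([.07,0,.0605])-.163*t
    c=e+D*(z if al>th else t)
    return bw(c-.011*z-(.011+gap)*u-back*z), att(al,1)
E
python3 - <<'E'
from plant import robot
from h import *
robot.grip(0.0,20)
p,a=arc(0,.008,.12); print(p,a)
p1=p.copy(); p1[2]=.25
robot.goto(p1,a); robot.move_straight(p,vel=.15)
p,a=arc(0,.008); print("hit",robot.move_straight(p,vel=.06,contact_N=6))
s=robot.sense(); print(s["t"],s["tcp_pos"]-p,s["wrist_force"],s["joint_pos"].round(2))
import pickle
for n in("scene","top"):
    f=robot.grab_frame(n); cv2.imwrite(f"pics/{n}1.png",f["image"][:,:,::-1])
a=cv2.imread("pics/scene1.png")[150:340,150:400]; b=cv2.imread("pics/top1.png")[120:310,180:430]
cv2.imwrite("pics/both1.png",cv2.resize(np.hstack([a,b]),None,fx=1.6,fy=1.6))
E
```

```text
[ 0.39900703 -0.31802108  0.12908936] [ 3.14159265 -0.78539816  0.63599798]
hit False
5.1417 [-3.90169741e-05 -2.37096042e-04  1.20610554e-04] [ 0.42937519 -0.36877362  0.63000491] [ 1.28  0.7  -0.57  2.12 -0.97  0.52  0.79]
```

View pics/both1.png

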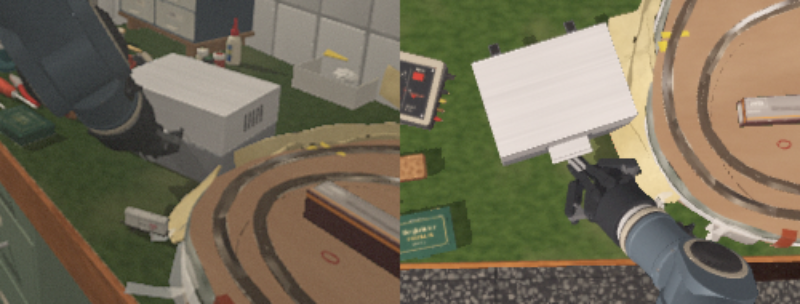

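The shut fingertips have gone under the tab's front edge, at (572,160) in the right half, with no contact. Now I lift along the arc, watching the force.

Run:
```python
from plant import robot
from h import *
for th in np.arange(0,1.56,.12):
    p,a=arc(th); h=robot.move_straight(p,vel=.06,attitude=a,contact_N=20); s=robot.sense()
    print(round(th,2),h,s["t"].round(2) if hasattr(s["t"],"round") else s["t"],s["wrist_force"].round(1))
    if h: break
for n in("scene","top"):
    f=robot.grab_frame(n); cv2.imwrite(f"pics/{n}2.png",f["image"][:,:,::-1])
a=cv2.imread("pics/scene2.png")[100:340,150:400]; b=cv2.imread("pics/top2.png")[70:310,180:430]
cv2.imwrite("pics/both2.png",cv2.resize(np.hstack([a,b]),None,fx=1.6,fy=1.6))
```

```text
0.0 False 5.525 [-0.7 -0.3 -0.8]
0.12 False 6.0083 [-1.  -0.9 -0.6]
0.24 False 6.4917 [-0.9  0.1  0. ]
0.36 False 6.9667 [ 0.2  0.3 -0.7]
0.48 False 7.4417 [-0.6 -0.8 -0.8]
0.6 False 7.9167 [-0.2  0.3  0.2]
0.72 False 8.3917 [ 1.  -0.   0.7]
0.84 False 8.8667 [ 0.1 -0.7 -0.2]
0.96 False 9.3417 [-0.1  0.1 -0.3]
1.08 False 9.8167 [-0.2 -0.   0.3]
1.2 False 10.2917 [-0.3  0.4  0.7]
1.32 False 10.7667 [ 0.   0.4 -0. ]
1.44 False 11.2333 [ 0.3 -0.4  0.4]
1.56 False 11.6833 [-0.1 -0.3 -0.2]
```

View pics/both2.png

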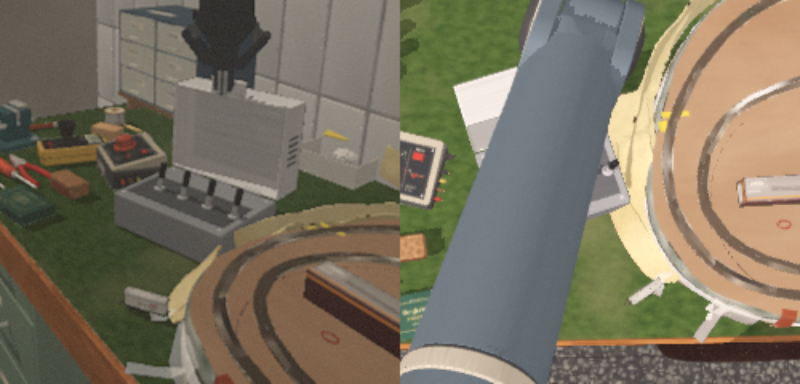

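The hood is upright, with the fingers at its top edge at (222,80) in the left half, and the four toggles are exposed. I continue gently onto the stop.

Run:
```python
from plant import robot
from h import *
for th in np.arange(1.62,1.93,.04):
    p,a=arc(th); h=robot.move_straight(p,vel=.04,attitude=a,contact_N=8); s=robot.sense()
    print(round(th,2),h,s["t"],s["wrist_force"].round(1))
    if h: break
robot.sleep(.4)
# retreat: towards the robot and up, then look
s=robot.sense(); p=s["tcp_pos"]-RB@[.05,0,0]; robot.move_straight(p,vel=.08)
p[2]=.30; robot.move_straight(p,vel=.15)
robot.goto(bw([-.015,-.20,.25]),att(np.pi/2))
f={n:robot.grab_frame(n) for n in("scene","top")}
import pickle; pickle.dump(f,open("f3.pkl","wb"))
a=f["scene"]["image"][100:340,150:400,::-1]; b=f["top"]["image"][70:310,180:430,::-1]
cv2.imwrite("pics/both3.png",cv2.resize(np.hstack([a,b]),None,fx=1.6,fy=1.6)); print(robot.sense()["t"])
```

```text
1.62 False 12.1583 [ 0.2 -0.1 -0.3]
1.66 False 12.4583 [ 0.1 -0.6 -0.2]
1.7 False 12.7583 [-0.5  0.2 -0.4]
1.74 False 13.0583 [ 0.7 -0.8  0.1]
1.78 False 13.3583 [-0.6 -0.6  0.3]
1.82 False 13.6583 [-0.1 -0.9  0.6]
1.86 False 13.9583 [-2.2 -1.7  2.2]
1.9 False 14.2583 [-6.3 -2.9  5.2]
17.15
```

View pics/both3.png

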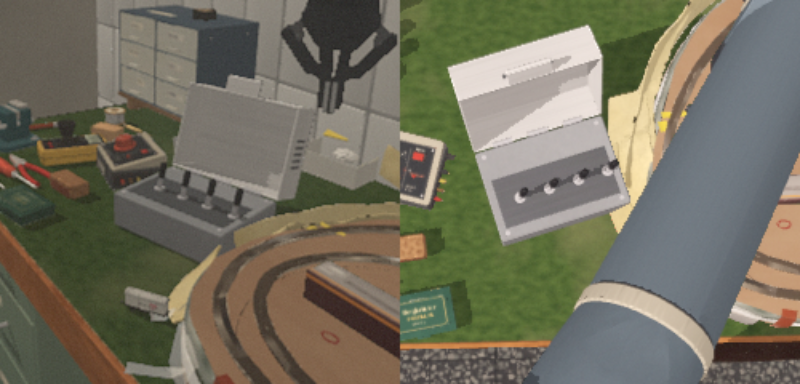

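The hood lies back at (530,80) in the right half. The toggles stand in a row from (520,197) to (608,168), all leaning right. I'll measure the hood angle, box pose and toggle tips from the depth.

Run:
```python
import pickle
from h import *
f=pickle.load(open("f3.pkl","rb"))["top"]; W=world(f); B=(W-[*C0,0])@RB
z=B[...,2]
m=(np.abs(z-.061)<.006)&(np.abs(B[...,0])<.08)&(np.abs(B[...,1])<.11)
P=(B[m][:,:2]*1000).astype(np.float32); print("base rect (box frame)",cv2.minAreaRect(P),np.median(B[m][:,2]))
m=(z>.08)&(B[...,0]>.04)&(B[...,0]<.2)&(np.abs(B[...,1])<.11); Q=B[m]
i=np.argsort(-Q[:,2])[:20]; print("hood top",np.median(Q[i],0), "n",m.sum())
for zz in(.09,.11,.13,.15,.17,.19):
    k=np.abs(Q[:,2]-zz)<.008; print(zz,k.sum(),Q[k].min(0)[0] if k.any() else None)
m=((z>.082)&(np.abs(B[...,0]+.015)<.03)&(np.abs(B[...,1])<.12)).astype(np.uint8)
n,l,s,c=cv2.connectedComponentsWithStats(m)
for j in range(1,n): print(s[j,4],np.median(B[l==j],0).round(4),B[l==j][:,2].max())
```

```text
base rect (box frame) ((4.711212158203125, -4.903068542480469), (209.97047424316406, 150.37278747558594), 89.92825317382812) 0.06113462823689669
hood top [ 0.11798466 -0.00164052  0.21970479] n 2827
0.09 375 0.075549243638258
0.11 99 0.08261542454929205
0.13 39 0.08813449635132371
0.15 27 0.09248707828968249
0.17 31 0.09919159504354708
0.19 1572 0.10525186661212993
126 [-0.039  -0.1147  0.5898] 0.6039494266058135
28 [-0.0164 -0.0843  0.1014] 0.10879388734595333
27 [-0.0168 -0.039   0.1035] 0.10968984756981436
28 [-0.0158  0.0054  0.1019] 0.11021418139907242
25 [-0.0165  0.0497  0.1042] 0.1086483286901607
```

The box hasn't moved, and the hood measures about 1.86 rad, on its stop. Now I sweep the toggles with the tips at z ≈ 96 mm.

Run:
```python
from plant import robot
from h import *
a=att(np.pi/2,1,0)
robot.goto(bw([-.015,-.13,.25]),a)
robot.move_straight(bw([-.015,-.13,.107]),vel=.1,contact_N=8)
h=robot.move_straight(bw([-.015,.075,.107]),vel=.06,contact_N=10); s=robot.sense(); print(h,s["t"],s["wrist_force"].round(1),s["tcp_pos"])
p=s["tcp_pos"].copy(); p[2]=.28; robot.move_straight(p,vel=.15)
robot.goto(bw([-.015,-.22,.28]),a)
f=robot.grab_frame("top"); cv2.imwrite("pics/f4.png",cv2.resize(f["image"][70:310,180:430,::-1],None,fx=2,fy=2))
B=(world(f)-[*C0,0])@RB; z=B[...,2]
m=((z>.075)&(np.abs(B[...,0]+.015)<.03)&(np.abs(B[...,1])<.11)).astype(np.uint8)
n,l,s,c=cv2.connectedComponentsWithStats(m)
for j in range(1,n): print(s[j,4],np.median(B[l==j],0).round(4),B[l==j][:,2].max())
Q=B[(z>.08)&(B[...,0]>.04)&(B[...,0]<.2)&(np.abs(B[...,1])<.11)]; print("hood top",np.median(Q[np.argsort(-Q[:,2])[:20]],0))
print(robot.sense()["t"])
```

```text
False 22.7583 [-0.8 -0.   0.1] [ 0.52940323 -0.16747239  0.10698664]
1 [-0.044  -0.1089  0.6092] 0.6092394389333096
38 [-0.016  -0.0548  0.0862] 0.0942431283133946
44 [-0.0157 -0.0111  0.0854] 0.09395462289276982
43 [-0.0155  0.035   0.0867] 0.09489244600652416
41 [-0.0161  0.0799  0.0862] 0.09282877458584801
hood top [0.11736452 0.00727767 0.22028696]
25.2417
```

View pics/f4.png

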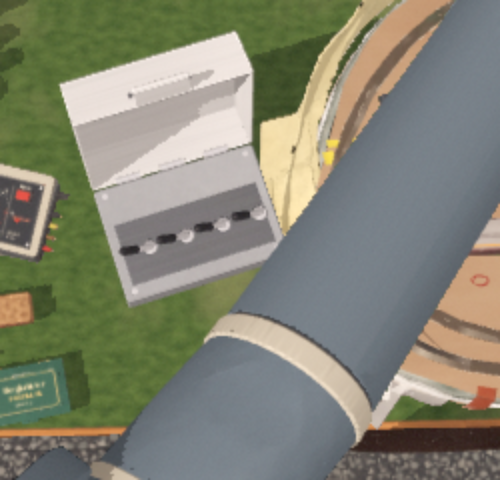

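All four toggles now lean left, with their black ends at (130,250) to (241,215). Their tips are at 86 mm and about 25 mm left of the pivots, which is the off position. The hood is still on its stop and the arm is clear.

```bash
python3 -c "
from plant import robot
print(robot.close_job())"
```

```text
the job is handed in; nothing more can be done
None
```

I handed the job in at about 25 s on the robot's clock: the hood rests open on its stop (measured about 1.86 rad), all four toggles are off, and the box had not moved when checked with the hood open. I saw no sign that the tin, cork or wagon had been touched, but did not measure them afterwards.

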